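# Move the brownie basket to the locking hook

### The arm

A 6-joint arm with a two-finger parallel gripper is mounted at the origin on the work surface. World frame = base frame: x ahead of the robot, y to its left, z up, the work surface at z = 0. Lengths are in mm, angles in rad, forces in N, time in s.
With the tool pointing down it reaches from about 300 to 875 mm from the base axis. Payload 6.4 kg.
Tool frame: the origin (TCP) lies between the finger pads; the fingertips stand 19 mm ahead of it and the grasp point (between the pads) is the TCP; x points along the fingers, z is the direction in which the jaws open and shut, and the axes are right-handed (so a half turn about x gives the same grasp; the last joint's range is limited). The gripper opens to 85 mm and grips with 20 to 120 N. Pads are 22 mm wide; open, the fingers measure 114 mm over their backs; the gripper's body (76 mm by 85 mm) begins 54 mm behind the grasp point. The pads swing forward as they close: fully open they stand 13 mm farther back than shut.
Start: joints at [0.953, 0.181, 1.607, -0, 1.354, -0.206], TCP at [230.14, 526.951, 250.288] pointing down, gripper open.
Joint ranges: [-2.99, 2.99], [-0.89, 2.07], [0.3, 2.58], [-1.14, 4.28], [0, 2.63], [-3.12, 3.12]. Speed limits (rad/s): [2.57, 2.57, 3.01, 3.14, 3.14, 3.14].

### API

Orientations are given as [roll, pitch, yaw] about the fixed x, y, z axes, in that order (R = Rz(yaw) Ry(pitch) Rx(roll)).
In Python, from cell import arm gives the robot as it stands. The module is installed in compiled form; this text tells all that it offers.
- The arm moves only by the tool servo_tool, never from a script. Its argument "steps" is a list of rows, each a list of 3 entries, a list of its own where there are three numbers: the opening, from 0 (shut) to 1 (fully open), then the shift along the tool's x, y, z in mm, then the turn about the tool's x in degrees. A call has 1 to 10 rows; each row is the pose to reach, as a shift and turn from the pose commanded when the call began, along the tool's axes at that moment; what a row does not reach only later rows make up. A row lasts 1/10 s, in which the tool goes at most 50 mm and 8.59 degrees, less where a joint would pass 70% of its speed; a pose out of reach is approached as far as the arm can. A call with a gripper value outside its range is refused whole. The fingers move at their own pace and stop on an object; the grip force is fixed at half the most. Time passes only in rows, so rows that repeat a pose let the fingers close. It gives the time, the measured TCP pose, the force and the opening at its end, in the units of the state.
- arm.get_obs(): the state, without advancing time (a new reading comes with each control period).
- arm.get_image(name): name is "scene" or "top" or "wrist"; returns (picture, depth): 480x640x3 uint8, red, green, blue; 480x640 float32, mm along the optical axis (not along the pixel's ray), 0 where there is no reading.
- arm.camera_params(name): a dict with "vertical_fov" (degrees; the focal length in pixels is half the picture's height over the tangent of half this angle, whatever the lens; pixels are square), "cx", "cy" (the principal point, pixels), "cam_to_world" (4x4, takes a point from camera to world coordinates). Camera axes: x right, y down, z forward; pixel columns grow to the right and rows downward; lengths in mm; the calibration is good to about 2 mm. A picture is of the moment at which its call begins: read the wrist's pose just before it. camera_params takes no time and is no camera call; for the wrist camera it gives the pose at the moment of the call.
- arm.close_job(): hands the job in, once; it reports no verdict.
The state is a dict: "time_s": time; "joints": joint angles; "qd": joint speeds; "tau": joint torques, N m; "ee_pos": TCP position; "eef_rot": TCP orientation; "contact_force": force on the tool from outside, world axes, zero at the start; "moment": the same for the moment, N m; "width": opening from 0.0 (shut) to 1.0 (fully open).
Only numpy, scipy, OpenCV 4.12 (cv2) and the standard library are available. Lean on these libraries where they do the work, as an engineer would, in place of code of your own. Each camera call takes 0.05 s, during which the arm holds its last target.

### The job

Take the hanging basket of brownies off the blue hook and hang it on the yellow locking hook: slide its pin along the arm, push the red keeper gently all the way back, and lower the pin fully into the slot so that the keeper closes over it. Keep the basket level and in the air all the way, go easy on the locking hook, and leave everything else where it is.

Things in the scene. Friction and masses are not known exactly. Their poses are not given: they have to be found in the camera images.
- basket_tab (a point): middle of the basket's orange grip tab, upright on top of its steel bail: 14 mm thick along the basket's x, 44 mm wide along y, reaching 28 mm below and 23 mm above this point. Axes are the basket's own, z up. Rigid with the basket, 68 mm straight above the hanging pin's centre. Pinched across its thickness (fingers closing along x) it takes pushes along x best.
- basket_pin (a point): centre of the hanging pin, a round steel bar 10 mm in diameter along the basket's y, between the two legs of the bail (70 mm clear between them; legs 16 mm wide in x). A hook arm runs along the basket's x between the legs, under the pin and above the load. The bail's crosspiece, 16 mm wide in x, has its underside 32 mm above the pin's centre.
- basket: the hanging basket: dark lattice basket with wrapped brownies, bail and tab, all one rigid piece of 0.35 to 0.7 kg. 100 mm (x) by 80 mm (y). Origin under the middle of its floor, 130 mm below the pin's centre; its rim is 70 mm below the pin's centre.
- open_hook: the plain hook, blue arm. Base plate 90 x 100 mm screwed to the table, post above it; origin under the plate's middle, at table level, z up. The level arm, 16 mm wide, 22 mm thick, top face (bed) 220 mm above the table, leaves the post along the hook's own -x, roughly towards the robot. 14 mm upturned tip 167 to 177 mm out from the origin; 14 mm stop 65 to 75 mm out.
- open_seat (a point): point on the bed of the blue arm, 110 mm out from its post, about where the basket's pin lies at the start (hook's axes). To come off, the pin is lifted over the 14 mm tip and drawn away along -x.
- lock_hook: the locking hook, yellow arm. Base and post as the blue hook's, origin and axes likewise; bed also 220 mm above the table, arm along the hook's -x, 16 mm wide, 22 mm thick. The arm is clamped in a grey sleeve (32 mm wide, 4 mm above the bed, within 38 mm of the origin) at a reach that differs each time and is NOT in this pose. More than 20 N bends arm or keeper.
- lock_mid (a point): point at bed height, 100 mm out from the yellow hook's post: mean place of the slot's middle. The true slot, with the rest of the arm, lies up to 20 mm farther out or in. From the slot outwards: slot 14 mm long, 14 mm deep; 72 mm of flat bed; upturned tip 10 mm long, 14 mm high. Inwards: level bar and, from the slot's inner edge, a dark housing 24 mm wide, 18 mm high.
- lock_post (a point): point at bed height on the axis of the yellow hook's post. A red sprung keeper (12 mm wide, 1 to 11 mm above the bed) juts from the dark housing over the slot and 3 mm of bed. A pin slid along the bed in +x pushes it back (4 N, rising to 7 N) until, 16 mm on, it meets the housing's rigid cheeks. There it stands over the slot; lowered, it goes in and the keeper springs out above it.
- pack0: loose wrapped brownie, 70 x 55 x 24 mm, on the sheet pan; leave alone
- pack1: another such brownie; leave alone
- pack2: another such brownie; leave alone
- jar: amber glass jar, 60 mm across, 85 mm tall, origin under its middle; leave alone
- bowl: steel bowl, 120 mm across, 55 mm tall; leave alone
- spatula: spatula lying on the table; leave alone
- tub: white tub, 90 mm across, 70 mm tall; leave alone
- tote: empty dark lattice basket without bail, 100 x 160 x 70 mm, standing on the table; leave alone
Things that resemble listed ones, but are neither listed nor needed, are in the scene too. What is shaped like the basket but green is not meant.

How it is judged:
By the outcome, as a careful person would: the job done as asked, in the order asked, and still so for the second after the job is handed in, with the robot touching nothing.
It also fails if it takes over 72 s, if anything falls off the work surface, if the arm or the gripper's body presses on something with over 40 N, if the wrist force passes 120 N, or if a joint passes its speed limit or range.

## Working session

There is one attempt and no reset: what is moved stays moved. The work goes in short steps, Python scripts to look and compute and a tool call to move; the robot and the scene stay as the last step left them, time stands still between calls to the robot, and variables do not carry over. Pictures are saved under pics/ and viewed, and the job is handed in when it is done.

Besides the shell and the picture viewer there is one more tool, called as name(argument=value, ...) on one line, values as JSON. servo_tool: Moves the arm, as the interface text tells. Its arguments: {"type":"object","properties":{"steps":{"type":"array"}},"required":["steps"]}

```bash
mkdir -p pics
cat > h.py <<'E'
import numpy as np, cv2
from cell import arm
def snap(n,tag):
    p=arm.camera_params(n); im,d=arm.get_image(n)
    cv2.imwrite(f'pics/{tag}.png',im[:,:,::-1]); np.savez(f'{tag}.npz',im=im,d=d,T=np.array(p['cam_to_world']),f=240/np.tan(np.radians(p['vertical_fov'])/2),cx=p['cx'],cy=p['cy'])
def load(tag): return np.load(f'{tag}.npz')
def pts(tag):
    s=load(tag); d=s['d']; v,u=np.mgrid[:480,:640]
    P=np.stack([(u-s['cx'])/s['f']*d,(v-s['cy'])/s['f']*d,d,np.ones_like(d)],-1)@s['T'].T
    return s['im'],d,P[...,:3]
E
python3 - <<'E'
from h import *
o=arm.get_obs()
for k in o: print(k,np.round(o[k],3))
for n in ['scene','top','wrist']:
    snap(n,n+'0'); s=load(n+'0'); print(n,s['f'],s['cx'],s['cy'],np.round(s['T'],3).tolist())
E
```

```text
time_s 0.0
joints [ 0.953  0.182  1.608 -0.     1.354 -0.206]
qd [ 0.001  0.     0.003 -0.    -0.002 -0.001]
tau [-0.0000e+00 -4.4486e+01 -3.5134e+01 -0.0000e+00  9.0000e-03  0.0000e+00]
ee_pos [229.817 526.488 249.357]
eef_rot [ 2.946  1.569 -2.178]
contact_force [-0.565  0.077  0.522]
moment [-0.034 -0.04   0.032]
width 1.003
scene 545.2738853411951 311.9686391637848 240.91883485193117 [[-0.252, 0.826, -0.504, 1135.134], [0.968, 0.213, -0.136, 168.891], [-0.005, -0.522, -0.853, 1182.968], [0.0, 0.0, 0.0, 1.0]]
top 611.4491573698205 327.0659644409631 236.44397290800495 [[0.021, -0.995, 0.102, 393.025], [-1.0, -0.021, -0.003, 8.083], [0.006, -0.102, -0.995, 1669.931], [0.0, 0.0, 0.0, 1.0]]
wrist 358.76754446762004 320.685693317058 239.4986257571071 [[0.4, 0.868, 0.293, 154.351], [0.916, -0.379, -0.13, 558.975], [-0.002, 0.32, -0.947, 372.512], [0.0, 0.0, 0.0, 1.0]]
```

View pics/scene0.png

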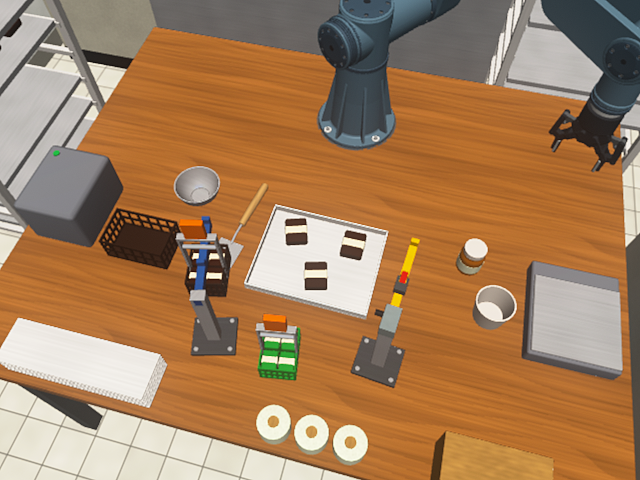

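View pics/top0.png

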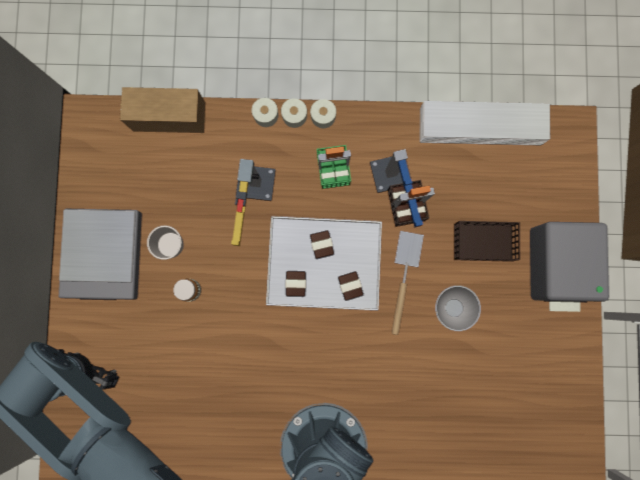

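View pics/wrist0.png

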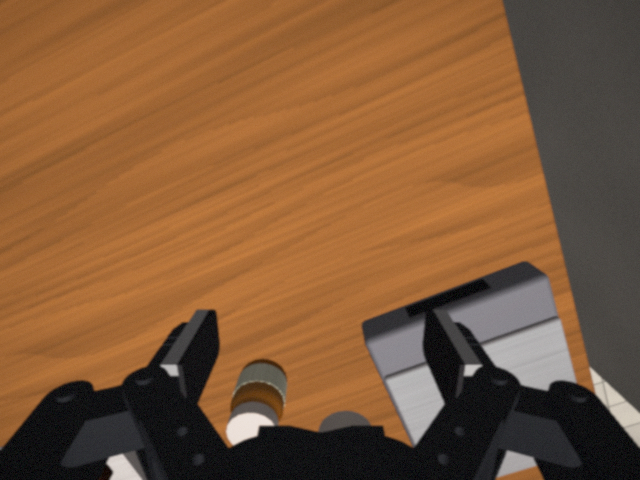

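Run:
```python
from h import *
a=cv2.imread('pics/scene0.png'); b=cv2.imread('pics/top0.png')
A=cv2.resize(a[200:390,150:430],(800,543),interpolation=cv2.INTER_CUBIC); cv2.imwrite('pics/c1.png',A)
B=cv2.resize(b[135:255,225:445],(800,436),interpolation=cv2.INTER_CUBIC); cv2.imwrite('pics/c2.png',B)
for n in ['scene0','top0']:
    im,d,P=pts(n); hsv=cv2.cvtColor(im,cv2.COLOR_RGB2HSV)
    H,S,V=[hsv[...,i].astype(int) for i in range(3)]
    for nm,m in dict(blue=(H>100)&(H<118)&(S>150)&(V>80),yellow=(H>21)&(H<30)&(S>190)&(V>130),orange=(H>5)&(H<14)&(S>215)&(V>150),red=((H<4)|(H>176))&(S>180)&(V>120)).items():
        n_,L,st,c=cv2.connectedComponentsWithStats(m.astype(np.uint8))
        for i in range(1,n_):
            if st[i,4]<25: continue
            q=P[(L==i)&(d>0)]
            print(n,nm,st[i],np.round(c[i]),np.round(np.median(q,0)),np.round(np.percentile(q,5,axis=0)),np.round(np.percentile(q,95,axis=0)))
```

```text
scene0 blue [205 224   5   9  28] [207. 227.] [ 589. -207.  221.] [ 581. -213.  218.] [ 599. -202.  223.]
scene0 blue [196 250  11  13  95] [202. 256.] [ 657. -191.  222.] [ 644. -200.  218.] [ 678. -183.  236.]
scene0 blue [194 266  11  23 175] [200. 277.] [ 705. -180.  221.] [ 682. -189.  217.] [ 725. -171.  223.]
scene0 yellow [401 238  19  35 272] [410. 255.] [546. 217. 221.] [458. 209.   4.] [585. 233. 236.]
scene0 yellow [391 293  11  14 106] [396. 299.] [653. 207. 221.] [556. 200.   2.] [666. 224. 224.]
scene0 orange [179 221  26  18 255] [193. 231.] [ 645. -201.  296.] [ 641. -221.  272.] [ 650. -185.  315.]
scene0 orange [263 316  23  16 140] [274. 325.] [757. -14. 193.] [753. -29. 175.] [760.   9. 221.]
scene0 red [400 272   8  11  52] [403. 277.] [609. 211. 232.] [599. 207. 229.] [620. 216. 235.]
top0 blue [399 161  12  30 177] [405. 175.] [ 695. -182.  221.] [ 665. -192.  214.] [ 726. -170.  236.]
top0 blue [409 200  12  26 149] [415. 213.] [ 603. -204.  221.] [ 576. -215.  214.] [ 632. -195.  235.]
```

View pics/c1.png

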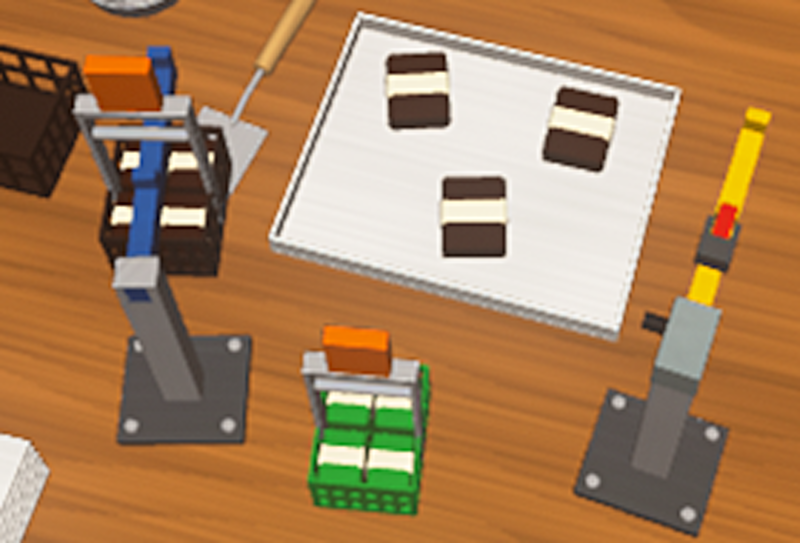

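View pics/c2.png

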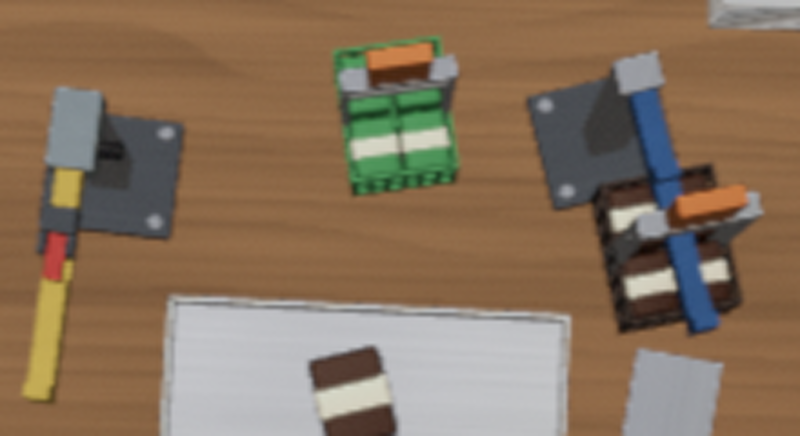

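```bash
cat >> h.py <<'E'
from scipy.spatial.transform import Rotation as Ro
def tool():
    o=arm.get_obs(); return np.array(o['ee_pos']),Ro.from_euler('xyz',o['eef_rot']).as_matrix(),o
def fit(q):
    c=q.mean(0); w=np.linalg.svd(q-c,full_matrices=False)[2][0]; w=w*np.sign(w[0]); return c,w
E
python3 - <<'E'
from h import *
p,R,o=tool(); print(p,np.round(R,3).tolist())
for n in ['scene0','top0']:
    im,d,P=pts(n); hsv=cv2.cvtColor(im,cv2.COLOR_RGB2HSV)
    H,S,V=[hsv[...,i].astype(int) for i in range(3)]
    for nm,m in dict(blue=(H>100)&(H<118)&(S>150)&(V>80)&(P[...,1]<-150),yellow=(H>21)&(H<30)&(S>150)&(V>130)).items():
        m=m&(P[...,2]>217)&(P[...,2]<224)&(P[...,0]>500)&(P[...,0]<740)
        q=P[m]; c,w=fit(q[:,:2]); t=(q[:,:2]-c)@w; s=(q[:,:2]-c)@[-w[1],w[0]]; print(n,nm,len(q),c,np.degrees(np.arctan2(w[1],w[0])),t.min(),t.max(),s.std()*12**.5, q[:,2].mean())
E
```

```text
[229.88631902 526.60574263 249.58462381] [[-0.001, -0.916, 0.4], [-0.001, 0.4, 0.916], [-1.0, 0.0, -0.001]]
scene0 blue 254 [ 678.09682005 -186.58712907] 13.796935288852351 -99.93035130069961 52.11863819101716 14.226260962909105 220.69385976409134
scene0 yellow 288 [587.7693397  212.80184206] -5.6675348877974265 -66.24536769358008 80.3604536010725 14.99454987248472 220.63523916879626
top0 blue 186 [ 658.10338585 -190.75463732] 14.498715036868099 -76.96998204581475 73.00186213025734 13.7453175079131 220.4567220958227
top0 yellow 22 [578.78035415 207.71828744] -5.379906750326283 -47.54539035325704 83.912299554458 2.396246840919871 220.2730883027774
```

servo_tool(steps=[[1,[-45,0,0],0],[1,[-90,0,0],0],[1,[-130,-20,-7],0],[1,[-130,-60,-20],8],[1,[-130,-105,-35],16],[1,[-130,-150,-50],24],[1,[-130,-195,-65],32],[1,[-130,-240,-80],40],[1,[-130,-285,-95],48],[1,[-130,-330,-110],56]])

```text
time_s: 1.15
ee_pos: [489.6, 292.5, 380.1]
eef_rot: [2.927, 1.57, 3.103]
contact_force: [0.1, 0.9, 0.9]
width: 1.001
```

Run:
```python
from h import *
p,R,o=tool(); print(o['time_s'],p,np.round(R,3).tolist(),o['joints'])
for nm,g in dict(view=(590,205,380),view2=(590,205,380)).items():
    print(nm,R.T@(np.array(g)-p))
print(np.degrees(np.arctan2(R[1,2],R[0,2])))
```

```text
1.15 [489.55098375 292.49950289 380.07694185] [[-0.0, -0.175, 0.985], [0.0, 0.985, 0.175], [-1.0, 0.0, -0.0]] [3.30444179e-01 9.41090316e-02 1.44602019e+00 1.11772884e-04
 1.60175241e+00 1.54586517e-01]
view [ 4.48014401e-02 -1.03724097e+02  8.35911686e+01]
view2 [ 4.48014401e-02 -1.03724097e+02  8.35911686e+01]
10.07609970831723
```

servo_tool(steps=[[1,[0,-35,28],7],[1,[0,-70,56],14],[1,[0,-104,84],15.7],[1,[0,-104,84],15.7],[1,[0,-104,84],15.7]])

```text
time_s: 1.65
ee_pos: [590.2, 206.1, 379.3]
eef_rot: [-3.107, 1.569, 3.082]
contact_force: [-0.5, 1.0, 0.1]
width: 0.999
```

Run:
```python
from h import *
p,R,o=tool(); print(o['time_s'],p,np.degrees(np.arctan2(R[1,2],R[0,2])),o['joints'])
snap('wrist','w1')
```

```text
1.65 [590.16993708 206.11548591 379.26323427] -5.390015087855779 [1.46229538e-01 2.22256604e-01 1.30236177e+00 4.09522160e-04
 1.61893198e+00 2.40322284e-01]
```

View pics/w1.png

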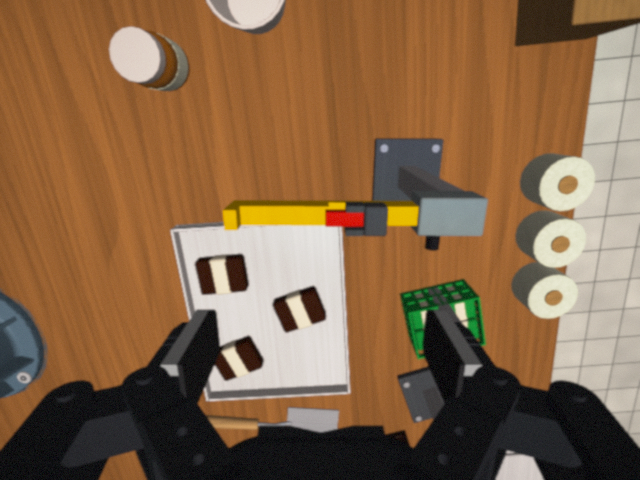

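Run:
```python
from h import *
a=cv2.imread('pics/w1.png'); cv2.imwrite('pics/c3.png',cv2.resize(a[180:250,210:450],(800,233),interpolation=cv2.INTER_CUBIC))
im,d,P=pts('w1'); hsv=cv2.cvtColor(im,cv2.COLOR_RGB2HSV)
H,S,V=[hsv[...,i].astype(int) for i in range(3)]
reg=np.zeros(d.shape,bool); reg[185:245,200:430]=1
y=reg&(H>20)&(H<31)&(S>150)&(P[...,2]>216)&(P[...,2]<225)
q=P[y]; c,w=fit(q[:,:2]); n=np.array([-w[1],w[0]])
yaw=np.degrees(np.arctan2(w[1],w[0])); s=(q[:,:2]-c)@n; print('bed',len(q),c,yaw,np.percentile(s,[1,50,99]),q[:,2].mean())
for nm,m in dict(bed=y,tip=reg&(H>20)&(H<31)&(S>150)&(P[...,2]>228),red=reg&((H<5)|(H>175))&(S>160)&(V>100)&(P[...,2]>222),hous=reg&(V<90)&(P[...,2]>234),sleeve=(P[...,2]>222)&(P[...,2]<232)&(V>90)&(S<80)&(np.mgrid[:480,:640][1]>400)&(np.mgrid[:480,:640][1]<500)&(np.mgrid[:480,:640][0]>180)&(np.mgrid[:480,:640][0]<245)).items():
    q=P[m]; t=(q[:,:2]-c)@w; s=(q[:,:2]-c)@n; print(nm,len(q),'t',np.round(np.percentile(t,[0,3,50,97,100]),1),'s',np.round(np.percentile(s,[0,3,50,97,100]),1),'z',q[:,2].mean())
v,u=np.mgrid[:480,:640]
# green/ base plate centre
m=(v>130)&(v<205)&(u>365)&(u<450)&(abs(P[...,2]-10)<8)&(V<110)&(S<90); q=P[m]; t=(q[:,:2]-c)@w; s=(q[:,:2]-c)@n; print('plate',len(q),np.percentile(t,[0,2,98,100]),np.percentile(s,[0,2,98,100]),np.median(q[:,2]))
```

```text
bed 2374 [584.22833483 214.02069248] -5.799057198497105 [-8.33936521  0.17801724  7.57503447] 219.42573955528698
bed 2374 t [-68.1 -59.2 -12.9  82.6  85.3] s [-8.7 -8.1  0.2  7.3 11.7] z 219.42573955528698
tip 310 t [-69.4 -69.  -63.6  20.6  57.4] s [-8.6 -8.1  0.5 11.4 74.5] z 240.9849049127916
red 535 t [11.3 12.1 25.4 39.  39.6] s [-6.6 -5.9 -0.3  5.1  6.8] z 230.36305436093645
hous 837 t [ 6.5 26.4 45.3 55.6 56.4] s [-11.6 -10.5   1.1  11.5  74.5] z 240.93636586292354
sleeve 2425 t [ 84.9  86.8 111.6 136.4 138.6] s [-15.6 -14.5   0.7  14.7  15.7] z 223.37062773865551
plate 2776 [ 77.59483634  79.00751141 164.48832087 166.90854575] [-33.61153402 -31.47591539  48.79703006  49.39512402] 11.36181415145117
```

View pics/c3.png

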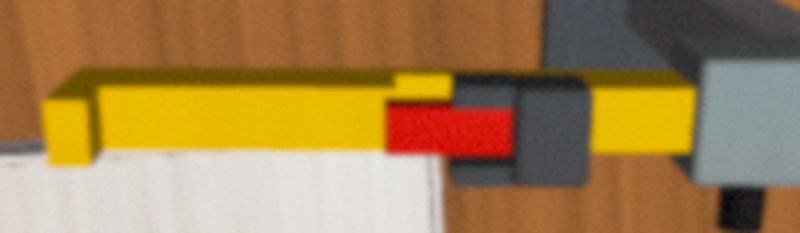

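servo_tool(steps=[[1,[0,-45,10],0],[1,[0,-90,20],-3],[1,[0,-135,30],-6],[1,[0,-180,40],-9],[1,[0,-225,50],-12],[1,[0,-270,60],-15],[1,[0,-315,70],-18],[1,[0,-340,76],-19.6],[1,[0,-340,76],-19.6],[1,[0,-340,76],-19.6]])

```text
time_s: 2.7
ee_pos: [634.0, -137.3, 380.3]
eef_rot: [1.516, 1.57, 1.766]
contact_force: [-0.2, -0.4, -0.3]
width: 1.002
```

Run:
```python
from h import *
p,R,o=tool(); print(o['time_s'],p,np.degrees(np.arctan2(R[1,2],R[0,2])),o['joints'])
snap('wrist','w2')
```

```text
2.7 [ 634.00084383 -137.3325574   380.34488759] 14.33625693420472 [-3.96233758e-01  2.75838353e-01  1.23552741e+00  6.62473043e-04
  1.63067094e+00 -6.46409167e-01]
```

View pics/w2.png

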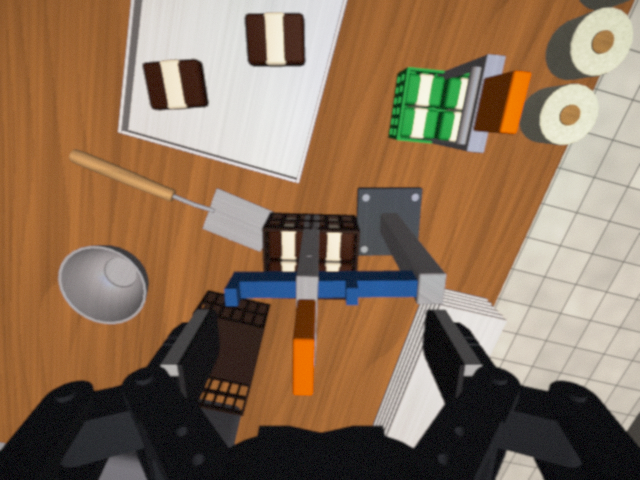

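```bash
cat > tab.py <<'E'
from h import *
import sys
def tab(tag):
    im,d,P=pts(tag); hsv=cv2.cvtColor(im,cv2.COLOR_RGB2HSV)
    H,S,V=[hsv[...,i].astype(int) for i in range(3)]
    m=(H>4)&(H<15)&(S>210)&(V>130)&(P[...,2]>262)&(P[...,2]<335)
    z=P[m][:,2]; zt=np.median(z[z>np.percentile(z,60)]); t=m&(abs(P[...,2]-zt)<3)
    v,u=np.nonzero(t); q=P[t][:,:2]
    r=cv2.minAreaRect(q.astype(np.float32)); c,w=fit(q)
    print(tag,m.sum(),t.sum(),'px',u.mean(),v.mean(),'ztop',zt,'cen',np.round((q.max(0)+q.min(0))/2,1),q.mean(0),'rect',r,'longaxis yaw',np.degrees(np.arctan2(w[1],w[0])))
    y=(H>100)&(H<118)&(S>140)&(P[...,2]>216)&(P[...,2]<225)&(P[...,1]<-120)
    q=P[y]
    if len(q)>50:
        c,w=fit(q[:,:2]); t=(q[:,:2]-c)@w; print('blue',len(q),c,np.degrees(np.arctan2(w[1],w[0])),t.min(),t.max(),q[:,2].mean())
if __name__=='__main__': tab(sys.argv[1])
E
python3 tab.py w2
```

```text
w2 1025 1024 px 302.4580078125 366.0615234375 ztop 315.57122610118967 cen [ 639.5 -205.2] [ 639.12017128 -204.41527657] rect ((639.5585327148438, -205.94268798828125), (13.66089916229248, 44.75400924682617), 12.85641098022461) longaxis yaw -77.1294705096651
blue 2542 [ 654.08205595 -192.61421555] 14.71123195375045 -84.78875836614642 77.77292580913931 219.37525319368896
```

servo_tool(steps=[[1,[0,-35,-6],1.4],[1,[0,-67.4,-11.6],1.4],[1,[0,-67.4,-11.6],1.4],[1,[0,-67.4,-11.6],1.4]])

```text
time_s: 3.15
ee_pos: [639.8, -205.2, 380.3]
eef_rot: [1.364, 1.57, 1.59]
contact_force: [-0.4, 0.4, -0.5]
width: 1.001
```

```bash
python3 - <<'E'
from h import *
p,R,o=tool(); print(o['time_s'],p,np.degrees(np.arctan2(R[1,2],R[0,2])))
snap('wrist','w3')
E
python3 tab.py w3
```

```text
3.15 [ 639.75806808 -205.23466072  380.34582149] 12.964325774002168
w3 593 591 px 318.5296108291032 268.5786802030457 ztop 315.45082718453006 cen [ 639.5 -205.6] [ 638.34682691 -205.34711997] rect ((639.6771240234375, -205.58909606933594), (13.490336418151855, 43.69673156738281), 12.448525428771973) longaxis yaw -77.69108407441136
blue 2951 [ 654.61459065 -192.98520283] 14.722454491180788 -84.46193760782118 77.44451811626246 219.3857215082893
```

View pics/w3.png

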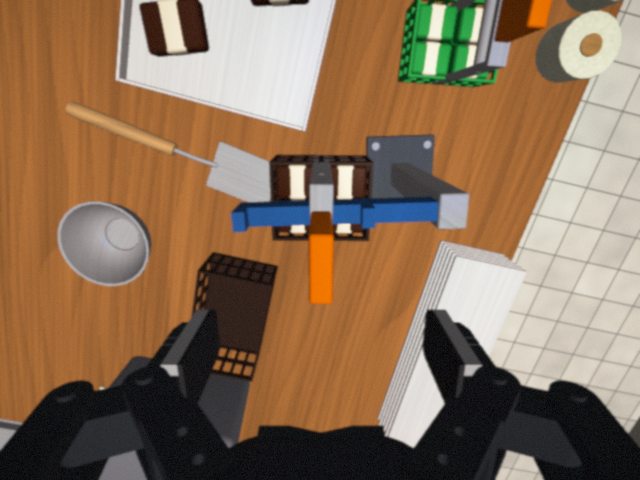

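servo_tool(steps=[[1,[30,-0.3,0],0.4],[1,[60,-0.3,0],0.4],[1,[86,-0.3,0],0.4],[1,[86,-0.3,0],0.4],[1,[86,-0.3,0],0.4]])

```text
time_s: 3.7
ee_pos: [639.9, -205.5, 295.0]
eef_rot: [1.567, 1.57, 1.787]
contact_force: [0.2, -0.3, 0.8]
width: 0.996
```

```bash
python3 - <<'E'
from h import *
p,R,o=tool(); print(o['time_s'],p,o['contact_force'],np.degrees(np.arctan2(R[1,2],R[0,2])))
snap('wrist','w4')
E
python3 tab.py w4
```

```text
3.7 [ 639.94664066 -205.50891384  294.9692516 ] [ 0.17462656 -0.28920401  0.76092565] 12.6089864690304
w4 1100 1053 px 316.98385565052234 359.53656220322887 ztop 315.1774843658367 cen [ 639.7 -206. ] [ 637.96209839 -203.17534113] rect ((639.5931396484375, -205.70462036132812), (13.881664276123047, 44.56585693359375), 12.454212188720703) longaxis yaw -78.48783512631601
blue 5636 [ 654.57849784 -192.81566294] 14.6505930471662 -85.85760089598905 77.7950020142384 219.39249855268645
```

View pics/w4.png

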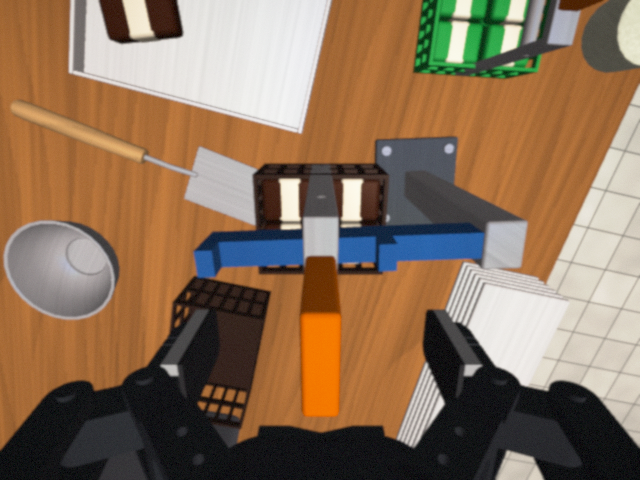

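Aligned: the tab (320,335) sits midway between the fingers. Closing.

servo_tool(steps=[[0.5,[0,0,0],0],[0.3,[0,0,0],0],[0.2,[0,0,0],0],[0,[0,0,0],0],[0,[0,0,0],0],[0,[0,0,0],0],[0,[0,0,0],0],[0,[0,0,0],0]])

```text
time_s: 4.55
ee_pos: [639.9, -207.2, 294.6]
eef_rot: [-0.594, 1.57, -0.376]
contact_force: [0.6, 0.8, 2.1]
width: 0.156
```

Run:
```python
from h import *
p,R,o=tool(); print(o['time_s'],p,o['contact_force'],o['moment'],o['width'],np.degrees(np.arctan2(R[1,2],R[0,2])))
snap('wrist','w5')
```

```text
4.55 [ 639.89227393 -207.17095132  294.59129206] [0.59822631 0.76734883 2.1401157 ] [-0.0005879  -0.15112801  0.0450735 ] 0.15581446577289296 12.50426978058018
```

View pics/w5.png

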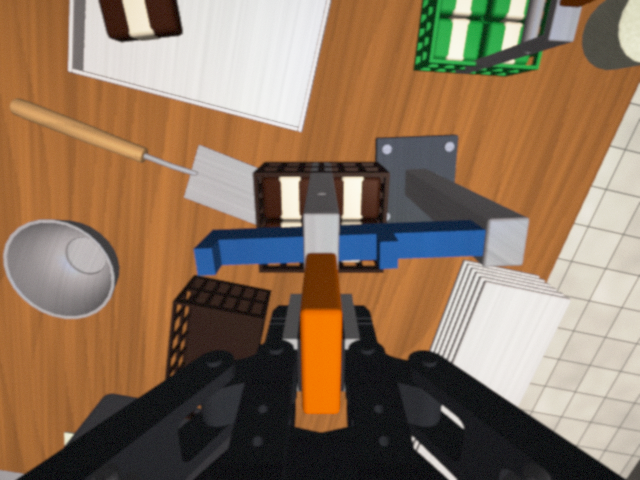

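servo_tool(steps=[[0,[-4,0,0],0],[0,[-9,0,0],0],[0,[-15,0,0],0],[0,[-21,0,0],0],[0,[-26,0,0],0],[0,[-26,0,0],0],[0,[-26,0,0],0]])

```text
time_s: 5.3
ee_pos: [639.7, -207.1, 320.5]
eef_rot: [-0.826, 1.571, -0.608]
contact_force: [-0.8, -0.5, -4.9]
width: 0.157
```

```bash
python3 - <<'E'
from h import *
p,R,o=tool(); print(o['time_s'],p,o['contact_force'],o['moment'],o['width'],np.degrees(np.arctan2(R[1,2],R[0,2])))
snap('wrist','w6');snap('scene','s6')
a=cv2.imread('pics/s6.png'); cv2.imwrite('pics/c6.png',cv2.resize(a[150:390,120:440],(800,600),interpolation=cv2.INTER_CUBIC))
E
python3 tab.py w6
```

```text
5.3 [ 639.73430821 -207.06966046  320.46295372] [-0.83300881 -0.54972786 -4.93989129] [-0.04123464 -0.00038169 -0.02734878] 0.15651992537824275 12.508921944999644
w6 28 10 px 338.3 289.8 ztop 325.29192313927166 cen [ 641.  -183.8] [ 641.01086257 -183.84571409] rect ((640.9583740234375, -183.816162109375), (0.22133657336235046, 1.68828284740448), 39.21426010131836) longaxis yaw -50.453933623580205
blue 4448 [ 654.89336476 -192.79973727] 14.694182593750616 -85.38821188304823 77.40631524070808 219.39366498114458
```

View pics/w6.png

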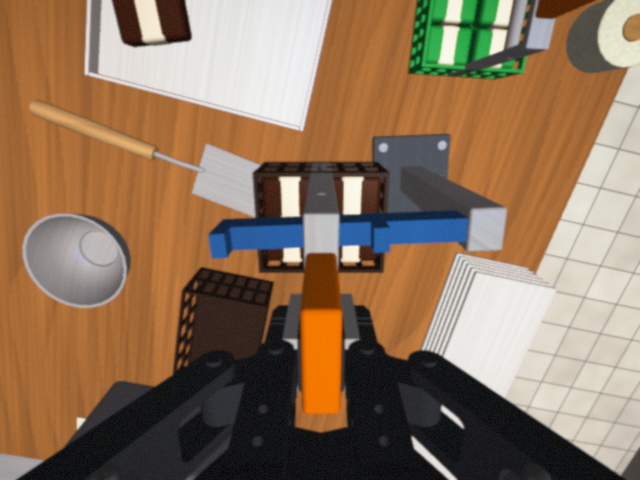

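View pics/c6.png

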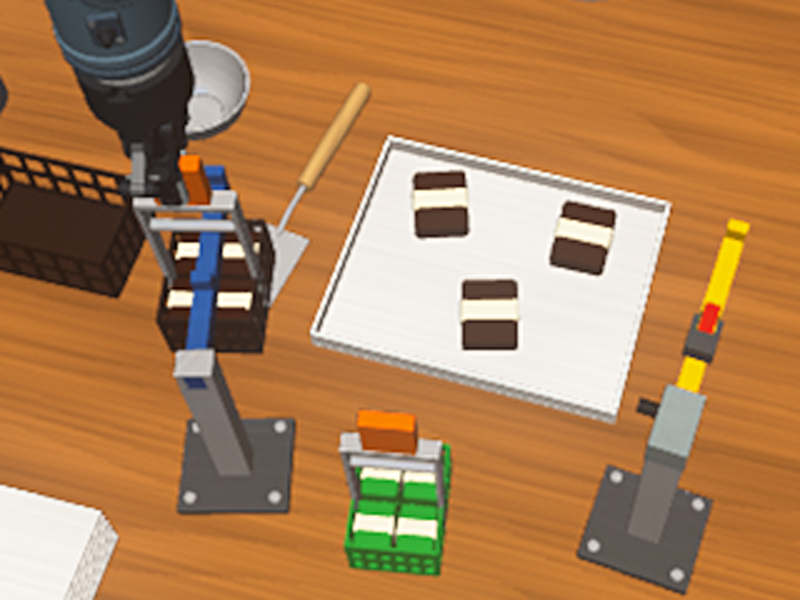

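servo_tool(steps=[[0,[0,-0.2,-6],0],[0,[0,-0.6,-18],0],[0,[0,-1.2,-34],0],[0,[0,-1.9,-52],0],[0,[0,-2.6,-70],0],[0,[0,-3.3,-90],0],[0,[0,-4,-110],0],[0,[0,-4.6,-126],0],[0,[0,-5,-137],0],[0,[0,-5.1,-142],0]])

```text
time_s: 6.4
ee_pos: [500.9, -243.2, 320.5]
eef_rot: [-1.573, 1.57, -1.355]
contact_force: [0.6, 1.0, -4.1]
width: 0.161
```

Run:
```python
from h import *
p,R,o=tool(); print(o['time_s'],p,o['contact_force'],o['moment'],o['width'],np.degrees(np.arctan2(R[1,2],R[0,2])),o['joints'])
c=np.array([584.23,214.02]); a=np.radians(-5.7); w=np.array([np.cos(a),np.sin(a)])
for t in (-150,-130): g=np.append(c+t*w,p[2]); print(g,R.T@(g-p))
```

```text
6.4 [ 500.94012921 -243.16999259  320.49414676] [ 0.59737389  1.0295972  -4.10826191] [ 0.01928236 -0.05131009  0.03487569] 0.16061786314229845 12.446622084789885 [-6.64955298e-01  8.89806342e-02  1.56800528e+00 -2.31596943e-04
  1.48432742e+00 -8.82169865e-01]
[434.97166451 228.91796246 320.49414676] [-1.72189864e-01  4.75210728e+02  3.73310863e+01]
[454.87277591 226.93156747 320.49414676] [-1.69945666e-01  4.68981733e+02  5.63363386e+01]
```

servo_tool(steps=[[0,[0,6,0],0],[0,[0,18,2],1],[0,[0,36,4],2],[0,[0,60,6],3],[0,[0,88,9],4],[0,[0,118,12],5],[0,[0,148,15],6],[0,[0,178,18],7],[0,[0,208,21],8],[0,[0,238,24],9]])

```text
time_s: 7.4
ee_pos: [474.0, -3.3, 320.4]
eef_rot: [0.554, 1.57, 0.615]
contact_force: [0.5, -0.4, -4.4]
width: 0.155
```

Run:
```python
from h import *
p,R,o=tool(); print(o['time_s'],p,o['contact_force'],o['moment'],o['width'],np.degrees(np.arctan2(R[1,2],R[0,2])),o['joints'])
c=np.array([584.23,214.02]); a=np.radians(-5.7); w=np.array([np.cos(a),np.sin(a)])
for t in (-150,-130): g=np.append(c+t*w,p[2]); print(g,R.T@(g-p))
```

```text
7.4 [473.97758648  -3.30828831 320.42666443] [ 0.51124819 -0.41187053 -4.43121078] [-0.05224211 -0.0764639  -0.03879047] 0.1545893685320859 3.504153312732363 [-2.58486267e-01 -1.06217248e-01  1.76188030e+00  5.30567754e-04
  1.48548682e+00 -3.19690477e-01]
[434.97166451 228.91796246 320.42666443] [ 7.04326947e-02  2.34176140e+02 -2.47391152e+01]
[454.87277591 226.93156747 320.42666443] [ 8.08507178e-02  2.30977081e+02 -4.99662518e+00]
```

Going on to t ≈ −135, decelerating.

servo_tool(steps=[[0,[0,28,-1],1],[0,[0,57,-2],2],[0,[0,86,-3],3],[0,[0,115,-4],4],[0,[0,144,-6],5],[0,[0,172,-7],6],[0,[0,197,-8],7],[0,[0,216,-9],8],[0,[0,228,-10],9],[0,[0,232,-10],9.2]])

```text
time_s: 8.4
ee_pos: [449.3, 227.6, 320.3]
eef_rot: [1.985, 1.57, 1.888]
contact_force: [-0.5, -0.3, -4.8]
width: 0.159
```

servo_tool(steps=[[0,[0,0,0],0],[0,[0,0,0],0],[0,[0,0,0],0]])

```text
time_s: 8.7
ee_pos: [450.1, 225.1, 320.3]
eef_rot: [-1.369, 1.571, -1.469]
contact_force: [-1.0, 0.7, -4.7]
width: 0.155
```

Run:
```python
from h import *
p,R,o=tool(); print(o['time_s'],p,o['contact_force'],o['moment'],o['width'],np.degrees(np.arctan2(R[1,2],R[0,2])),o['joints'])
c=np.array([584.23,214.02]); a=np.radians(-5.7); w=np.array([np.cos(a),np.sin(a)])
for t in (-130,-25): g=np.append(c+t*w,p[2]); print(g,R.T@(g-p))
snap('wrist','w7');snap('scene','s7')
a=cv2.imread('pics/s7.png'); cv2.imwrite('pics/c7.png',cv2.resize(a[150:390,260:580],(800,600),interpolation=cv2.INTER_CUBIC))
```

```text
8.7 [450.0650152  225.14456196 320.28175315] [-1.02452777  0.7100714  -4.71863165] [-0.06554477  0.00757813 -0.02389594] 0.15513599908031064 -5.725720711072496 [ 2.27713365e-01 -3.54178001e-02  1.69571284e+00 -2.34072918e-04
  1.48132722e+00  3.27666967e-01]
[454.87277591 226.93156747 320.28175315] [-3.03441241e-04  2.25774304e+00  4.60549106e+00]
[559.35361075 216.50299374 320.28175315] [4.62012063e-03 2.30487984e+00 1.09605480e+02]
```

View pics/w7.png

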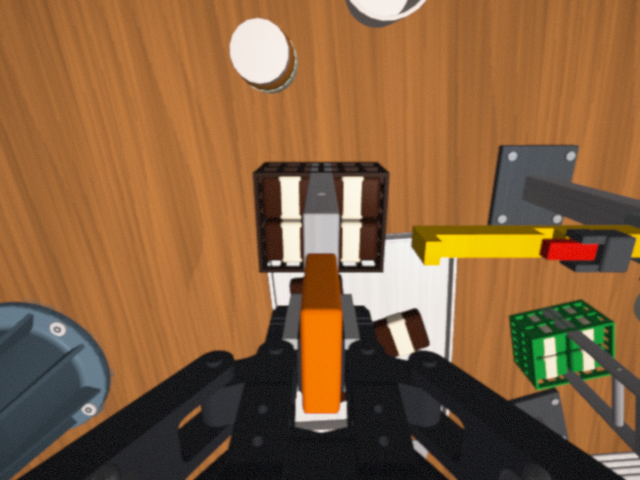

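View pics/c7.png

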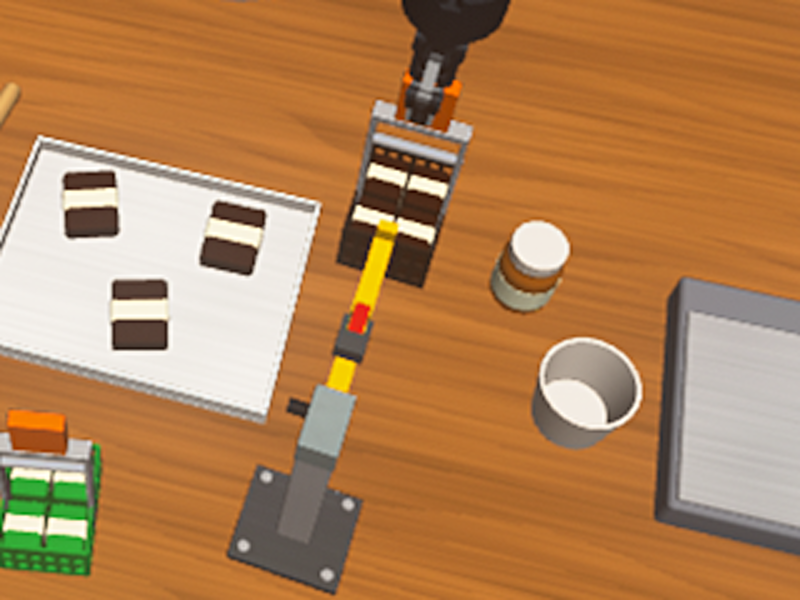

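Run:
```python
from h import *
im,d,P=pts('w7'); hsv=cv2.cvtColor(im,cv2.COLOR_RGB2HSV)
H,S,V=[hsv[...,i].astype(int) for i in range(3)]
reg=np.zeros(d.shape,bool); reg[215:285,400:640]=1
y=reg&(H>20)&(H<31)&(S>150)&(P[...,2]>216)&(P[...,2]<225)
q=P[y]; c0,w0=fit(q[:,:2]); print('fit',c0,np.degrees(np.arctan2(w0[1],w0[0])))
c=np.array([584.23,214.02]); a=np.radians(-5.7); w=np.array([np.cos(a),np.sin(a)]);n=np.array([-w[1],w[0]])
print('bed z',q[:,2].mean())
for nm,m in dict(bed=y,tip=reg&(H>20)&(H<31)&(S>150)&(P[...,2]>228),red=reg&((H<5)|(H>175))&(S>160)&(V>100)&(P[...,2]>227),hous=reg&(V<90)&(P[...,2]>234)&(P[...,2]<242)).items():
    q=P[m]; t=(q[:,:2]-c)@w; s=(q[:,:2]-c)@n; print(nm,len(q),'t',np.round(np.percentile(t,[0,3,50,97,100]),1),'s',np.round(np.percentile(s,[3,50,97]),1),'z',q[:,2].mean())
```

```text
fit [565.93402342 216.0619253 ] -6.051578647352623
bed z 219.3296250064107
bed 2796 t [-69.9 -68.9 -21.5  74.4  79.4] s [-8.1  0.4  7.4] z 219.3296250064107
tip 494 t [-134.4 -134.4  -65.4  -59.7   57.8] s [-7.7  1.  79.6] z 243.10674769600095
red 889 t [-134.4    9.9   24.4   39.1   40.6] s [-6.1 -0.3  5.4] z 230.8862003512329
hous 1354 t [24.6 26.4 43.6 54.8 56.2] s [-10.7   1.   11.2] z 236.62338213686112
```

servo_tool(steps=[[0,[0,1,6],0],[0,[0,2.3,18],0],[0,[0,2.3,34],0],[0,[0,2.3,52],0],[0,[0,2.3,70],0],[0,[0,2.3,86],0],[0,[0,2.3,98],0],[0,[0,2.3,106],0],[0,[0,2.3,109.6],0],[0,[0,2.3,109.6],0]])

```text
time_s: 9.8
ee_pos: [559.4, 217.0, 320.1]
eef_rot: [-2.874, 1.57, -2.974]
contact_force: [-1.2, -0.1, -5.8]
width: 0.157
```

```bash
cat > st.py <<'E'
from h import *
p,R,o=tool(); c=np.array([584.23,214.02]); a=np.radians(-5.7); w=np.array([np.cos(a),np.sin(a)]);n=np.array([-w[1],w[0]])
print('T',round(o['time_s'],2),'t',round((p[:2]-c)@w,1),'s',round((p[:2]-c)@n,1),'pinz',round(p[2]-70.3,1),'F',np.round(o['contact_force'],1),'Ft',round(o['contact_force'][:2]@w,1),'M',np.round(o['moment'],2),'yaw',round(np.degrees(np.arctan2(R[1,2],R[0,2])),1))
E
for i in 1 2 3; do python3 st.py; done
```

```text
T 9.8 t -25.0 s 0.5 pinz 249.8 F [-1.2 -0.1 -5.8] Ft -1.2 M [-0.11  0.08  0.  ] yaw -5.7
T 9.8 t -25.0 s 0.5 pinz 249.8 F [-1.2 -0.1 -5.8] Ft -1.2 M [-0.11  0.08  0.  ] yaw -5.7
T 9.8 t -25.0 s 0.5 pinz 249.8 F [-1.2 -0.1 -5.8] Ft -1.2 M [-0.11  0.08  0.  ] yaw -5.7
```

servo_tool(steps=[[0,[5,0,0],0],[0,[11,0,0],0],[0,[17,0,0],0],[0,[21,0,0],0],[0,[22,0,0],0],[0,[22,0,0],0]])

```text
time_s: 10.4
ee_pos: [559.0, 217.1, 298.0]
eef_rot: [-2.9, 1.57, -3.0]
contact_force: [0.8, -0.2, -6.0]
width: 0.159
```

```bash
python3 st.py
python3 - <<'E'
from h import *
snap('wrist','w8');snap('scene','s8')
a=cv2.imread('pics/s8.png'); cv2.imwrite('pics/c8.png',cv2.resize(a[180:360,320:560],(800,600),interpolation=cv2.INTER_CUBIC))
E
```

```text
T 10.4 t -25.4 s 0.6 pinz 227.7 F [ 0.8 -0.2 -6. ] Ft 0.8 M [0.01 0.01 0.04] yaw -5.7
```

View pics/w8.png

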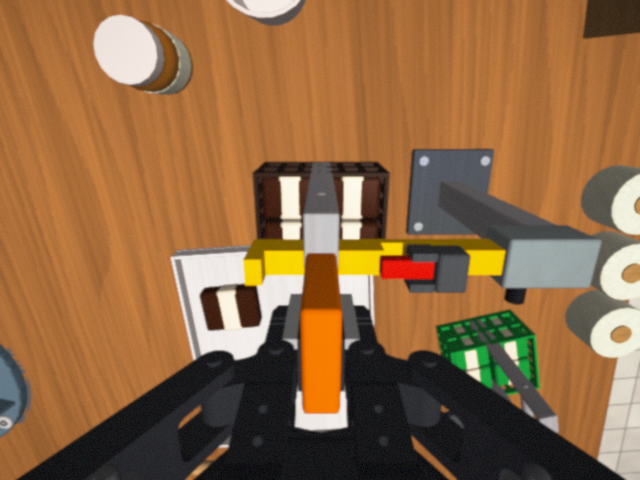

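View pics/c8.png

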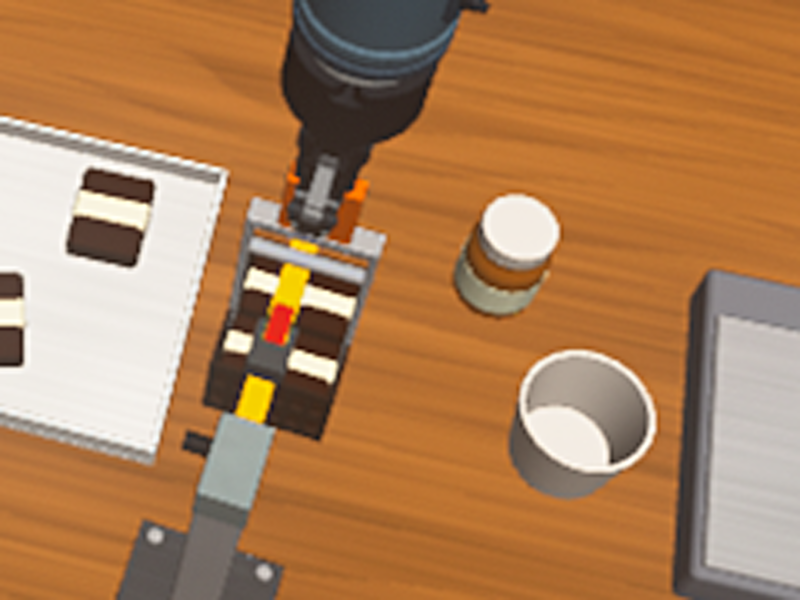

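servo_tool(steps=[[0,[1,0,0],0],[0,[2,0,0],0],[0,[2,0,0],0]])

```text
time_s: 10.8
ee_pos: [559.1, 217.1, 296.2]
eef_rot: [-2.86, 1.571, -2.959]
contact_force: [-0.4, 0.3, -4.4]
width: 0.157
```

servo_tool(steps=[[0,[0.8,0,0],0],[0,[0.8,0,0],0]])

```text
time_s: 11.0
ee_pos: [559.2, 217.1, 295.4]
eef_rot: [-2.792, 1.571, -2.892]
contact_force: [0.1, 0.2, -5.0]
width: 0.149
```

servo_tool(steps=[[0,[0.6,0,0],0],[0,[0.6,0,0],0]])

```text
time_s: 11.2
ee_pos: [559.3, 217.1, 295.0]
eef_rot: [0.215, 1.571, 0.115]
contact_force: [0.1, -0.1, -4.0]
width: 0.155
```

servo_tool(steps=[[0,[0.5,0,0],0],[0,[0.5,0,0],0],[0,[0.5,0,0],0]])

```text
time_s: 11.5
ee_pos: [559.3, 217.1, 294.8]
eef_rot: [0.264, 1.57, 0.164]
contact_force: [-0.8, 0.0, -1.6]
width: 0.157
```

servo_tool(steps=[[0,[0.5,0,0],0],[0,[0.5,0,0],0],[0,[0.5,0,0],0]])

```text
time_s: 11.8
ee_pos: [559.3, 217.2, 294.7]
eef_rot: [0.288, 1.57, 0.189]
contact_force: [-2.9, 0.2, 4.1]
width: 0.158
```

servo_tool(steps=[[0,[-0.6,0,0],0],[0,[-0.6,0,3],0],[0,[-0.6,0,8],0],[0,[-0.6,0,13],0],[0,[-0.6,0,18],0],[0,[-0.6,0,22],0],[0,[-0.6,0,24],0],[0,[-0.6,0,25],0],[0,[-0.6,0,25],0]])

```text
time_s: 12.7
ee_pos: [583.5, 214.9, 294.7]
eef_rot: [2.988, 1.569, 2.889]
contact_force: [-5.0, 0.1, 4.2]
width: 0.156
```

```bash
python3 st.py
```

```text
T 12.7 t -0.8 s 0.8 pinz 224.4 F [-5.   0.1  4.2] Ft -5.0 M [0.02 1.23 0.03] yaw -5.7
```

servo_tool(steps=[[0,[-0.6,0,0],0],[0,[-0.6,0,0],0],[0,[-0.6,0,0],0]])

```text
time_s: 13.0
ee_pos: [583.8, 214.8, 294.8]
eef_rot: [2.965, 1.57, 2.866]
contact_force: [-2.4, 0.1, 0.4]
width: 0.152
```

servo_tool(steps=[[0,[-0.3,0,1],0],[0,[-0.3,0,2],0],[0,[-0.3,0,2],0]])

```text
time_s: 13.3
ee_pos: [586.3, 214.2, 294.9]
eef_rot: [-1.549, 1.571, -1.648]
contact_force: [-0.1, -0.9, -2.7]
width: 0.154
```

```bash
python3 st.py
```

```text
T 13.3 t 2.1 s 0.4 pinz 224.6 F [-0.1 -0.9 -2.7] Ft 0.0 M [ 0.04  0.23 -0.02] yaw -5.7
```

servo_tool(steps=[[0,[-0.2,0,1.5],0],[0,[-0.2,0,3],0],[0,[-0.2,0,4.5],0],[0,[-0.2,0,4.5],0]])

```text
time_s: 13.7
ee_pos: [590.0, 213.9, 295.0]
eef_rot: [-2.919, 1.569, -3.018]
contact_force: [-4.1, 0.6, -3.5]
width: 0.157
```

```bash
python3 st.py
```

```text
T 13.7 t 5.8 s 0.5 pinz 224.7 F [-4.1  0.6 -3.5] Ft -4.1 M [-0.09  0.93  0.06] yaw -5.7
```

servo_tool(steps=[[0,[0,0,1],0],[0,[0,0,2],0],[0,[0,0,3],0],[0,[0,0,3],0]])

```text
time_s: 14.1
ee_pos: [593.3, 213.6, 295.1]
eef_rot: [-2.876, 1.57, -2.975]
contact_force: [-4.8, -1.3, -5.4]
width: 0.156
```

```bash
python3 st.py
```

```text
T 14.1 t 9.1 s 0.5 pinz 224.8 F [-4.8 -1.3 -5.4] Ft -4.6 M [-0.11  1.11  0.  ] yaw -5.7
```

servo_tool(steps=[[0,[0,0,1],0],[0,[0,0,2],0],[0,[0,0,3],0],[0,[0,0,4],0],[0,[0,0,5],0],[0,[0,0,5],0]])

```text
time_s: 14.7
ee_pos: [598.1, 213.2, 295.2]
eef_rot: [-2.937, 1.569, -3.036]
contact_force: [-5.4, -0.1, -4.7]
width: 0.157
```

```bash
python3 st.py
```

```text
T 14.7 t 13.9 s 0.5 pinz 224.9 F [-5.4 -0.1 -4.7] Ft -5.4 M [-0.13  1.25 -0.03] yaw -5.7
```

servo_tool(steps=[[0,[0,0,1],0],[0,[0,0,2],0],[0,[0,0,3],0],[0,[0,0,3],0]])

```text
time_s: 15.1
ee_pos: [600.9, 212.9, 295.2]
eef_rot: [-2.958, 1.569, -3.057]
contact_force: [-6.4, -0.1, -4.5]
width: 0.153
```

```bash
python3 st.py
```

```text
T 15.1 t 16.7 s 0.5 pinz 224.9 F [-6.4 -0.1 -4.5] Ft -6.4 M [-0.14  1.43  0.01] yaw -5.7
```

servo_tool(steps=[[0,[0,0,1],0],[0,[0,0,2],0],[0,[0,0,2],0]])

```text
time_s: 15.4
ee_pos: [602.8, 212.7, 295.2]
eef_rot: [-2.956, 1.569, -3.056]
contact_force: [-6.9, 0.1, -4.5]
width: 0.155
```

servo_tool(steps=[[0,[0,0,1],0],[0,[0,0,1],0]])

```text
time_s: 15.6
ee_pos: [603.7, 212.6, 295.1]
eef_rot: [-2.95, 1.568, -3.049]
contact_force: [-7.0, 0.4, -5.2]
width: 0.157
```

servo_tool(steps=[[0,[0,0,1],0],[0,[0,0,1],0]])

```text
time_s: 15.8
ee_pos: [604.7, 212.5, 295.1]
eef_rot: [-2.963, 1.568, -3.062]
contact_force: [-7.2, 0.4, -4.0]
width: 0.155
```

```bash
python3 st.py
```

```text
T 15.8 t 20.5 s 0.5 pinz 224.8 F [-7.2  0.4 -4. ] Ft -7.2 M [-0.12  1.56  0.01] yaw -5.7
```

servo_tool(steps=[[0,[0,0,0.8],0],[0,[0,0,0.8],0]])

```text
time_s: 16.0
ee_pos: [605.3, 212.5, 295.1]
eef_rot: [-2.962, 1.568, -3.062]
contact_force: [-6.6, -0.8, -3.1]
width: 0.16
```

servo_tool(steps=[[0,[0,0,0.7],0],[0,[0,0,0.7],0]])

```text
time_s: 16.2
ee_pos: [605.6, 212.5, 295.2]
eef_rot: [-2.993, 1.567, -3.092]
contact_force: [-8.7, -0.2, -3.7]
width: 0.157
```

```bash
python3 st.py
python3 - <<'E'
from h import *
snap('wrist','w9')
a=cv2.imread('pics/w9.png'); cv2.imwrite('pics/c9.png',cv2.resize(a[190:340,200:440],(800,500),interpolation=cv2.INTER_CUBIC))
E
```

```text
T 16.2 t 21.4 s 0.6 pinz 224.9 F [-8.7 -0.2 -3.7] Ft -8.6 M [-0.14  2.06  0.03] yaw -5.7
```

View pics/c9.png

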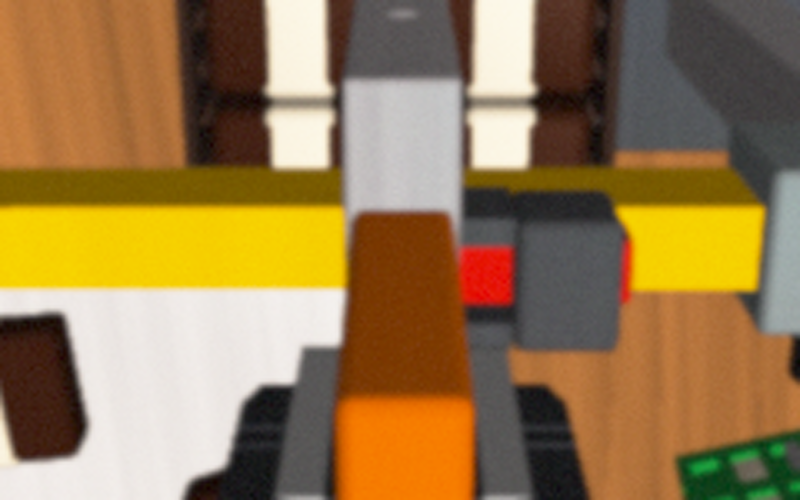

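servo_tool(steps=[[0,[0,0,0.4],0],[0,[0,0,0.4],0]])

```text
time_s: 16.45
ee_pos: [605.7, 212.5, 295.1]
eef_rot: [-2.988, 1.566, -3.087]
contact_force: [-10.9, -0.6, -2.9]
width: 0.154
```

servo_tool(steps=[[0,[0.7,0,0],0],[0,[1.4,0,0],0],[0,[2,0,0],0],[0,[2,0,0],0]])

```text
time_s: 16.85
ee_pos: [605.7, 212.6, 294.3]
eef_rot: [-3.045, 1.567, 3.139]
contact_force: [-12.8, -0.5, 2.5]
width: 0.157
```

```bash
python3 st.py
```

```text
T 16.85 t 21.5 s 0.7 pinz 224.0 F [-12.8  -0.5   2.5] Ft -12.7 M [-0.1   2.68 -0.02] yaw -5.7
```

servo_tool(steps=[[0,[0,0,-0.3],0],[0,[0,0,-0.6],0],[0,[0,0,-0.6],0]])

```text
time_s: 17.15
ee_pos: [605.5, 212.6, 294.3]
eef_rot: [-3.054, 1.568, 3.13]
contact_force: [-10.5, -0.6, 1.4]
width: 0.152
```

```bash
python3 st.py
```

```text
T 17.15 t 21.3 s 0.7 pinz 224.0 F [-10.5  -0.6   1.4] Ft -10.4 M [-0.12  2.3   0.03] yaw -5.7
```

servo_tool(steps=[[0,[0,0,-0.4],0],[0,[0,0,-0.4],0]])

```text
time_s: 17.35
ee_pos: [605.4, 212.6, 294.4]
eef_rot: [-3.064, 1.569, 3.12]
contact_force: [-9.2, -0.0, 0.4]
width: 0.158
```

servo_tool(steps=[[0,[0.4,0,0],0],[0,[0.8,0,0],0],[0,[0.8,0,0],0]])

```text
time_s: 17.65
ee_pos: [605.4, 212.7, 293.6]
eef_rot: [3.073, 1.569, 2.974]
contact_force: [-9.4, 0.3, 1.2]
width: 0.154
```

```bash
python3 st.py
```

```text
T 17.65 t 21.2 s 0.8 pinz 223.3 F [-9.4  0.3  1.2] Ft -9.4 M [-0.09  2.12 -0.07] yaw -5.7
```

servo_tool(steps=[[0,[0.5,0,-0.2],0],[0,[1,0,-0.2],0],[0,[1.5,0,-0.2],0],[0,[2,0,-0.2],0],[0,[2,0,-0.2],0]])

```text
time_s: 18.15
ee_pos: [605.4, 212.9, 291.5]
eef_rot: [2.83, 1.569, 2.732]
contact_force: [-7.8, 0.2, 0.6]
width: 0.159
```

```bash
python3 st.py
```

```text
T 18.15 t 21.2 s 1.0 pinz 221.2 F [-7.8  0.2  0.6] Ft -7.8 M [0.07 1.92 0.03] yaw -5.7
```

servo_tool(steps=[[0,[0.7,0,0],0],[0,[1.4,0,0],0],[0,[2.1,0,0],0],[0,[2.8,0,0],0],[0,[3.5,0,0],0],[0,[3.5,0,0],0]])

```text
time_s: 18.75
ee_pos: [606.0, 212.6, 286.2]
eef_rot: [3.108, 1.57, 3.008]
contact_force: [-1.9, 0.9, -9.3]
width: 0.155
```

```bash
python3 st.py
```

```text
T 18.75 t 21.8 s 0.7 pinz 215.9 F [-1.9  0.9 -9.3] Ft -1.9 M [ 0.15  0.53 -0.  ] yaw -5.7
```

servo_tool(steps=[[0,[0.7,0,0],0],[0,[1.4,0,0],0],[0,[2.1,0,0],0],[0,[2.8,0,0],0],[0,[3,0,0],0],[0,[3,0,0],0]])

```text
time_s: 19.35
ee_pos: [606.2, 212.6, 285.8]
eef_rot: [0.42, 1.57, 0.321]
contact_force: [-6.0, 0.2, -1.7]
width: 0.156
```

```bash
python3 st.py
```

```text
T 19.35 t 22.0 s 0.7 pinz 215.5 F [-6.   0.2 -1.7] Ft -6.0 M [ 0.08  1.44 -0.03] yaw -5.7
```

Run:
```python
from h import *
snap('wrist','w10'); snap('scene','s10')
a=cv2.imread('pics/w10.png'); cv2.imwrite('pics/c10.png',cv2.resize(a[190:340,200:440],(800,500),interpolation=cv2.INTER_CUBIC))
a=cv2.imread('pics/s10.png'); cv2.imwrite('pics/c10s.png',cv2.resize(a[220:320,350:480],(780,600),interpolation=cv2.INTER_CUBIC))
```

```text
(no output)
```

View pics/c10.png

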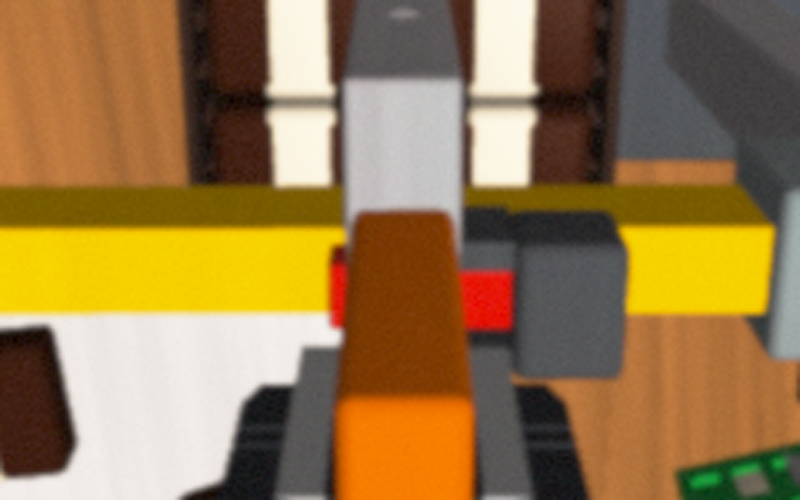

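View pics/c10s.png

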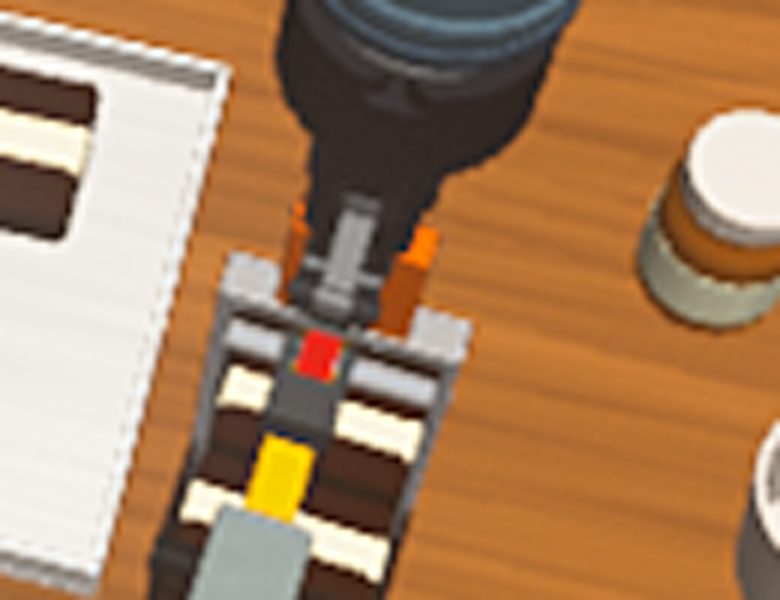

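servo_tool(steps=[[0,[0,0,-0.6],0],[0,[0,0,-1.2],0],[0,[0,0,-1.2],0]])

```text
time_s: 19.75
ee_pos: [605.7, 212.5, 285.3]
eef_rot: [0.193, 1.568, 0.093]
contact_force: [-1.8, 0.7, -3.3]
width: 0.157
```

```bash
python3 st.py
```

```text
T 19.75 t 21.6 s 0.7 pinz 215.0 F [-1.8  0.7 -3.3] Ft -1.9 M [0.09 0.39 0.04] yaw -5.7
```

servo_tool(steps=[[0,[0,0,-0.8],0],[0,[0.5,0,-0.8],0],[0,[1,0,-0.8],0],[0,[1,0,-0.8],0]])

```text
time_s: 20.15
ee_pos: [604.3, 212.5, 283.1]
eef_rot: [-0.711, 1.571, -0.81]
contact_force: [-0.2, 0.6, -4.4]
width: 0.157
```

```bash
python3 st.py
```

```text
T 20.15 t 20.2 s 0.5 pinz 212.8 F [-0.2  0.6 -4.4] Ft -0.3 M [0.01 0.   0.03] yaw -5.7
```

servo_tool(steps=[[0,[0.7,0,0],0],[0,[1.4,0,0],0],[0,[2,0,0],0],[0,[2,0,0],0]])

```text
time_s: 20.55
ee_pos: [604.1, 212.6, 281.1]
eef_rot: [-2.871, 1.571, -2.97]
contact_force: [0.4, 0.1, -5.3]
width: 0.157
```

```bash
python3 st.py
```

```text
T 20.55 t 19.9 s 0.6 pinz 210.8 F [ 0.4  0.1 -5.3] Ft 0.4 M [-0.05  0.    0.07] yaw -5.7
```

Free and centred in the slot; on down to the floor.

servo_tool(steps=[[0,[0.4,0,0],0],[0,[0.8,0,0],0],[0,[0.8,0,0],0]])

```text
time_s: 20.85
ee_pos: [604.2, 212.7, 280.9]
eef_rot: [0.139, 1.57, 0.04]
contact_force: [-1.1, -0.3, -2.4]
width: 0.151
```

servo_tool(steps=[[0,[0.4,0,0],0],[0,[0.4,0,0],0],[0,[0.4,0,0],0]])

```text
time_s: 21.15
ee_pos: [604.3, 212.7, 280.8]
eef_rot: [0.293, 1.57, 0.193]
contact_force: [-2.4, 0.1, 2.0]
width: 0.155
```

```bash
python3 st.py
```

```text
T 21.15 t 20.1 s 0.7 pinz 210.5 F [-2.4  0.1  2. ] Ft -2.4 M [-0.09  0.51  0.02] yaw -5.7
```

servo_tool(steps=[[0,[-0.5,0,0],0],[0,[-0.5,0,0],0],[0.25,[-0.5,0,0],0],[0.4,[-0.5,0,0],0],[0.7,[-0.5,0,0],0],[1,[-0.5,0,0],0],[1,[-0.5,0,0],0],[1,[-0.5,0,0],0],[1,[-0.5,0,0],0]])

```text
time_s: 22.05
ee_pos: [604.2, 212.6, 280.6]
eef_rot: [0.381, 1.571, 0.282]
contact_force: [-0.3, -0.5, 1.0]
width: 1.002
```

```bash
python3 st.py
python3 - <<'E'
from h import *
snap('wrist','w11')
E
```

```text
T 22.05 t 20.0 s 0.6 pinz 210.3 F [-0.3 -0.5  1. ] Ft -0.2 M [-0.04 -0.    0.02] yaw -5.7
```

View pics/w11.png

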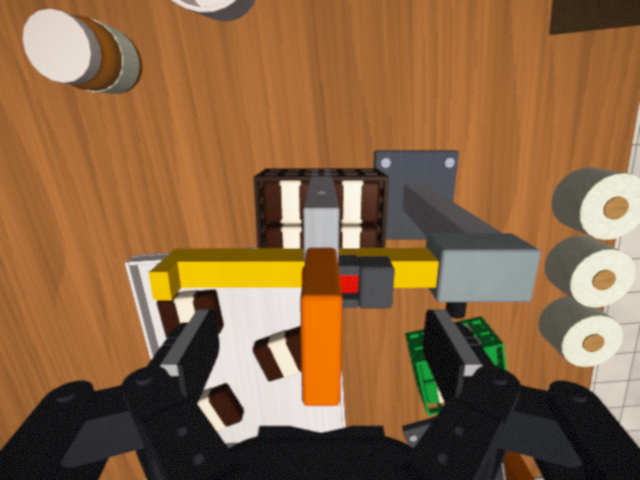

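Released and hanging with the tab midway between the fingers; retreating straight up, then checking.

servo_tool(steps=[[1,[-15,0,0],0],[1,[-40,0,0],0],[1,[-70,0,0],0],[1,[-100,0,0],0],[1,[-120,20,-20],0],[1,[-120,40,-50],0],[1,[-120,40,-80],0],[1,[-120,40,-80],0],[1,[-120,40,-80],0]])

```text
time_s: 23.0
ee_pos: [528.5, 260.6, 402.2]
eef_rot: [0.244, 1.568, 0.145]
contact_force: [-0.6, 0.6, 0.1]
width: 1.0
```

```bash
python3 st.py
python3 - <<'E'
from h import *
snap('wrist','w12');snap('scene','s12')
a=cv2.imread('pics/w12.png'); cv2.imwrite('pics/c12.png',cv2.resize(a[180:380,240:540],(800,533),interpolation=cv2.INTER_CUBIC))
a=cv2.imread('pics/s12.png'); cv2.imwrite('pics/c12s.png',cv2.resize(a[200:380,300:540],(800,600),interpolation=cv2.INTER_CUBIC))
E
python3 tab.py w12
```

```text
T 23.0 t -60.1 s 40.8 pinz 331.9 F [-0.6  0.6  0.1] Ft -0.7 M [ 0.02 -0.03  0.03] yaw -5.7
w12 637 635 px 434.2740157480315 288.01417322834646 ztop 301.51487351719686 cen [604.4 218.6] [604.11926403 223.24746626] rect ((604.6831665039062, 218.2453155517578), (42.20694351196289, 13.794570922851562), 83.93331146240234) longaxis yaw 81.57823067001029
```

View pics/c12.png

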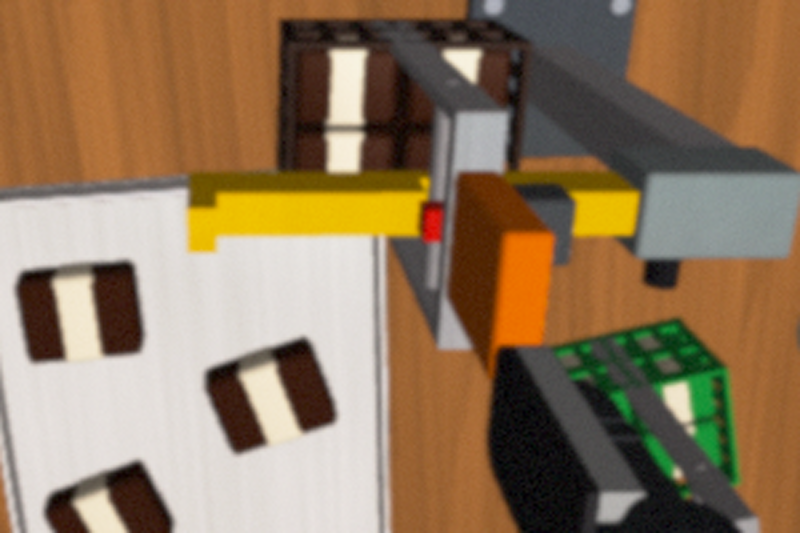

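View pics/c12s.png

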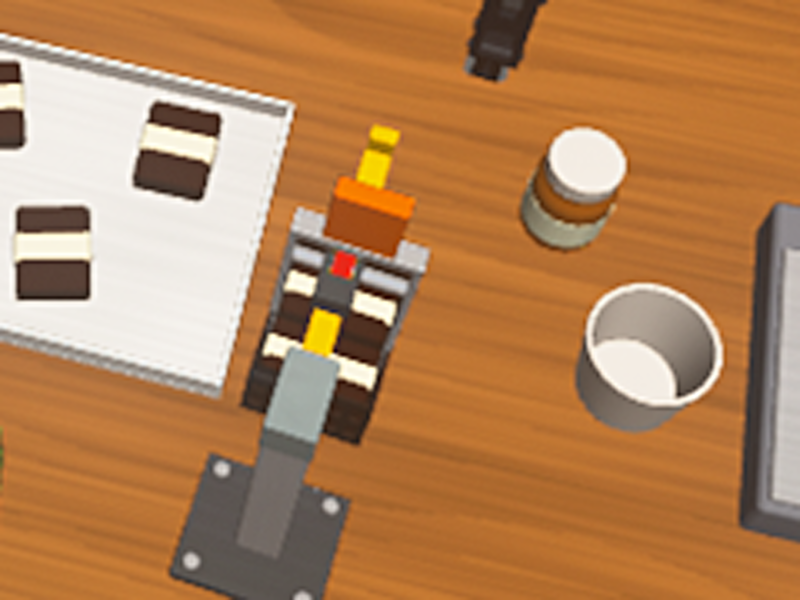

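View pics/s12.png

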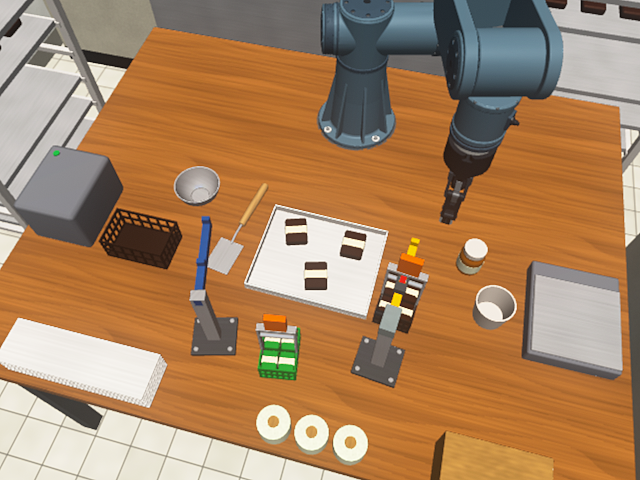

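```bash
python3 -c "
from cell import arm
print(arm.close_job())"
```

```text
the job is handed in; nothing more can be done
None
```

The brownie basket now hangs on the yellow locking hook with its pin fully down in the slot and the red keeper closed over it. I handed the job in at about 23 s.

- **How it went:** I pinched the orange tab and lifted the basket over the blue tip. I then slid its pin along the yellow bed into the keeper and pushed it back to the cheeks. Near the cheeks I had to back off about a millimetre twice because the pin was rubbing while I lowered it.
- **Forces:** The highest horizontal force I read on the locking hook was about 13 N. The keeper resisted with about 4 to 7 N, as described. When I first touched down on the bed, the vertical force on it was about 9 N.
- **Last checks:** The last wrist view put the tab top at 301.5 mm, which places the pin centre at about 210.5 mm, matching the slot floor. In that view the keeper sticks out past the bail on the outer side. In the scene picture the basket looks level and everything else looks where it was. The gripper was well clear with no contact force.
- **Disagreement:** The wrist picture put the tab's centre about 6 mm further sideways than the gripper's own position, probably because a finger hid part of the tab. I did not check it further.

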